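# Shut the lathe's pulley guard and hold its hidden fixing bolt for tightening

## Task

Shut the hinged red lid of the lathe's pulley guard fully, so that its slotted ear sits over the fixing bolt. Then reach down into the narrow gap behind the steel bracket, grip the hidden bolt head across two of its flats, turn it until the drooping spanner on its nut has come up off the wooden block to about level, and hold the head firmly so, so that I can bear down on the spanner: the program finishes while you are still holding the bolt head still, with your grip on the head alone carrying the spanner. Leave the other things on the bench where they are.

Things in the scene. Friction and masses are not known exactly. Their poses are not given: they have to be found in the camera images.
- lathe: Red bench lathe, fixed. Origin on the bench top (z 0), straight below the bolt, in the plane of the bracket's rear face. x: the bolt's axis, from the spanner side (towards the robot) through the bracket to the grey control box; y: towards the pulley guard; z up. Headstock: x 112 to 262, y 110 to 290 mm, top z 220; beyond it a bowl blank up to z 230. All 'lathe' mm below are in this frame.
- gap (a point): Point in the gap behind the bracket, level with the bolt: lathe (25, 0, 175) mm. The gap is 52 mm wide (lathe x 0 to 52), y -45 to 97, open above. Steel bracket plate: lathe x -8 to 0, y -45 to 105, z 105 to 203. Grey control box on the gap's other side: x 52 to 162, y -50 to 110, top z 203 (a knob up to z 217 at x 107, y 55).
- guard_top (a point): Middle of the red pulley housing's top, lathe (50, 200, 205) mm with the lid shut. The housing fills lathe x -8 to 108, y 105 to 295 mm from the bench up.
- block_top (a point): Middle of the top of the fixed wooden block, lathe (10, -210, 107) mm: x -90 to 110, y -280 to -140, top z 107. The spanner's free end lies on it at the start. Three small centres stand 32 mm up out of it at lathe x 85.
- lid (a joint): Hinge of the red guard lid, rad: 0 shut, grows as it opens; starts 0.35 to 0.68. Hinge line along lathe x at y 295, z 200 mm; the free edge is 190 mm from it, on the bolt's side, and swings up. Friction hinge: it stays where left and shuts under some 3 to 5 N down on lid_push. A slotted ear, 4 mm thick, reaches 130 mm on from the free edge at lathe x -13 to -9 and drops over the bolt.
- lid_push (a point): Point on the lid's flat upper face, 130 mm from the hinge line and midway along x; with the lid shut at lathe (50, 165, 205) mm. Clear to push on; the lid is 5 mm sheet, 122 mm along x.
- bolt_turn (a joint): Turn of bolt, head, nut and spanner as one about lathe x, rad. 0: spanner level, two flats upright (facing lathe +y and -y). Negative: spanner droops; positive: raised. A value v is a turn of -v about lathe +x, flats included. It starts resting at its stop, -0.27 (end on the block). It turns freely; the spanner (0.2 to 0.33 kg, some 0.3 N m) pulls it back down, so it must be held.
- bolt: The steel fixing bolt with its head, nut and spanner. Origin on its axis at the bracket's rear face, lathe (0, 0, 175) mm; x along its axis like lathe x; y normal to two flats of the head.
- bolt_head (a point): Centre of the hexagon head, lathe (9, 0, 175) mm; 24 mm across flats, 27.7 across corners, 10 mm thick. It fills lathe x 4 to 14 mm, on a 4 mm washer just behind the bracket, 28 mm below the bracket's top edge; free all round. y of this frame is normal to two flats.
- spanner: Bright ring spanner on the nut before the bracket, 217 mm from the nut's centre to its tip, 14 mm deep, 11 mm thick (lathe x -29 to -17). Origin at the nut's centre; its -y axis points along the handle to the free end. It has 0.01 rad of play on the nut.
- spanner_end (a point): Middle of the spanner's free end, 205 mm from the bolt's axis.
- gouge: Bystander: turning gouge lying on the bench, wooden handle 260 mm, blade to 480 mm in all. Origin under the handle's middle, x towards the blade tip.
- turned_bowl: Bystander: small turned wooden bowl, 124 mm wide, 50 mm high, origin under its middle.
- wax_tin: Bystander: yellow wax tin, 68 mm wide, 32 mm high, on top of the lathe's wooden block. Origin under its middle.
- chuck_key: Bystander: steel T-handled chuck key, 120 mm long, 16 mm high, lying on the bench between robot and lathe. Origin under its middle.
- mallet: Bystander: wooden mallet lying on the bench, head 76 mm wide and 110 mm long, whole length 280 mm. Origin under the head's end at the handle, x away from the handle.
- finish_bottle: Bystander: amber bottle, 66 mm wide, 160 mm high, origin under its middle.
- faceplate_ring: Bystander: steel faceplate ring, 90 mm wide, 14 mm high, lying flat. Origin under its middle.

How it is judged:
By the outcome, as a careful person would: the job done as asked, in the order asked, and still so for the second after the job is handed in, while the arm keeps its last pose, push and grip.
It also fails if it takes over 42 s, if anything falls off the work surface, if the arm or the gripper's body presses on something with over 40 N, if the wrist force passes 120 N, or if a joint passes its speed limit or range.

## Robot

A 6-joint arm with a two-finger parallel gripper is mounted at the origin on the work surface. World frame = base frame: x ahead of the robot, y to its left, z up, the work surface at z = 0. Lengths are in m, angles in degrees, forces in N, time in s.
With the tool pointing down it reaches from about 0.3 to 0.75 m from the base axis. Payload 8.5 kg.
Tool frame: the origin (TCP) lies between the finger pads, 19 mm behind the fingertips; this is the grasp point; z points along the fingers, y is the line along which they close (so a half turn about z gives the same grasp; the last joint's range is limited). The gripper opens to 85 mm and grips with 20 to 120 N. Pads are 22 mm wide; open, the fingers measure 114 mm over their backs; the gripper's body (76 mm by 85 mm) begins 54 mm behind the grasp point. The pads swing forward as they close: fully open they stand 13 mm farther back than shut.
Start: joints at [58.482, 21.807, 74.336, -0, 83.858, -12.336], TCP at [0.181, 0.519, 0.25] pointing down, gripper open.
Joint ranges: [-178.18, 178.18], [-50.72, 133.34], [12.68, 142.11], [-81.47, 261.47], [9.98, 163.14], [-165.26, 165.26]. Speed limits (degrees/s): [136.94, 136.94, 180, 180, 180, 180].

## Interface

Orientations are given as a 3x3 rotation matrix whose columns are the frame's x, y, z axes.
In Python, from rig import monitor, optics, close_job, models gives the robot as it stands.
- The arm moves only by the tool step_arm, never from a script. Its arguments are lists of equal length, an entry for each row: "fingers": the closure, from -1 (fully open) to 1 (shut); "travel": the shift along the tool's x, y, z scaled (see below), a list of three; "twist": the turn about the tool's z scaled (see below). In form: {"fingers": [fingers, ...], "travel": [[tx, ty, tz], ...], "twist": [twist, ...]}. A call has 1 to 10 rows; each row shifts and turns the commanded pose from where the row before left it, along the tool's axes as they then stand; what a row does not reach is not made up. The controller multiplies each number of a shift by 100 mm and each number of a turn by pi rad. A row lasts 1/8 s, in which the tool goes at most 62.5 mm and 10.7 degrees, less where a joint would pass 70% of its speed; a pose out of reach is approached as far as the arm can. A call with a number of a shift or a turn outside -1 to 1 is refused whole. A call with a gripper value outside its range is refused whole. The fingers move at their own pace and stop on an object; "force" is the grip in N (left out, the last holds). Time passes only in rows, so rows that do not move let the fingers close. It gives the time, the measured TCP pose, the force, the opening and the grip force at its end, in the units of the state.
- monitor.observe(): the state, without advancing time (a new reading comes with each control period).
- optics.get_image(name): name is "scene" or "top" or "wrist"; returns (picture, depth): 384x512x3 uint8, blue, green, red; 384x512 float32, m along the optical axis (not along the pixel's ray), 0 where there is no reading.
- optics.get_calibration(name): a dict with "vertical_fov" (degrees; the focal length in pixels is half the picture's height over the tangent of half this angle, whatever the lens; pixels are square), "cx", "cy" (the principal point, pixels), "world_from_camera" (4x4, takes a point from camera to world coordinates). Camera axes: x right, y up, looking along -z (the intrinsics and any distortion apply to the point x, -y, -z); pixel columns grow to the right and rows downward; lengths in m; the calibration is good to about 2 mm. A picture is of the moment at which its call begins: read the wrist's pose just before it. get_calibration takes no time and is no camera call; for the wrist camera it gives the pose at the moment of the call.
- close_job(): hands the job in; it is judged then, once.
Trained networks look in the newest picture that a camera, given by its name, has taken for a name from the list of things; names that differ only in an ending like _2 or _b are one class to them, and where a whole thing is asked for, a point or a joint stands for the part that bears it (a point fixed in the world has none). Each returns a list of dicts, best first, with "confidence" (0 to 1); they miss things now and then, are a little off and sometimes report something else, mostly with a low value. They report only what shows in the picture. A call takes as long as a camera call.
- models.trace(camera, query): "mask" (384x512 bool, what is visible of it) and "point" ([column, row] in pixels, amid what is visible of it).
- models.landmark_of(camera, query): "point" ([column, row] in pixels: a listed point, or the origin of a listed thing).
The state is a dict: "time_s": time; "q": joint angles; "qvel": joint speeds; "joint_efforts": joint torques, N m; "position": TCP position; "tool_rot": TCP orientation; "ft_force": force on the tool from outside, world axes, zero at the start; "wrist_torque": the same for the moment, N m; "grip_width": finger opening in m; "gripper_force": force on a finger pad.
Only numpy, scipy, OpenCV 4.12 (cv2) and the standard library are available. Lean on these libraries where they do the work, as an engineer would, in place of code of your own. Each camera call takes 0.05 s, during which the arm holds its last target. There are 200 camera calls.

## Working session

There is one attempt and no reset: what is moved stays moved. The work goes in short steps, Python scripts to look and compute and a tool call to move; the robot and the scene stay as the last step left them, time stands still between calls to the robot, and variables do not carry over. Pictures are saved under pics/ and viewed, at most 10 in all, crops included, and the job is handed in when it is done.

Besides the shell and the picture viewer there is one more tool, called after "Request:" as name(argument=value, ...) on one line, values as JSON. step_arm: Moves the arm, as the interface text tells. Its arguments: {"type":"object","properties":{"fingers":{"type":"array","items":{"type":"number"}},"travel":{"type":"array","items":{"type":"array","items":{"type":"number"}}},"twist":{"type":"array","items":{"type":"number"}},"force":{"type":"number"}},"required":["fingers","travel","twist"]}

```bash
mkdir -p pics; ls
cat > h.py <<'E'
import numpy as np,cv2
from rig import monitor,optics,close_job,models
def cal(n):
    c=optics.get_calibration(n);return c
def p2w(n,px,d,c=None):
    c=c or cal(n);f=192/np.tan(np.radians(c['vertical_fov']/2))
    x=(px[0]-c['cx'])/f*d;y=-(px[1]-c['cy'])/f*d
    return (np.array(c['world_from_camera'])@[x,y,-d,1])[:3]
def w2p(n,p,c=None):
    c=c or cal(n);f=192/np.tan(np.radians(c['vertical_fov']/2))
    q=np.linalg.inv(np.array(c['world_from_camera']))@np.append(p,1)
    return np.array([c['cx']+f*q[0]/-q[2],c['cy']-f*q[1]/-q[2]]),-q[2]
def dep(d,px,r=2):
    u,v=int(round(px[0])),int(round(px[1]));w=d[max(v-r,0):v+r+1,max(u-r,0):u+r+1];w=w[w>0];return np.median(w) if w.size else 0
def clouds(n,d,c=None):
    c=c or cal(n);f=192/np.tan(np.radians(c['vertical_fov']/2))
    v,u=np.mgrid[:384,:512];P=np.stack([(u-c['cx'])/f*d,-(v-c['cy'])/f*d,-d,np.ones_like(d)],-1)
    return (P@np.array(c['world_from_camera']).T)[...,:3]
E
python3 - <<'E'
from h import *
s=monitor.observe();print({k:np.round(v,3).tolist() for k,v in s.items()})
ims=[]
for n in ['scene','top']:
    c=cal(n);print(n,{k:np.round(v,3).tolist() if not isinstance(v,str) else v for k,v in c.items()})
    im,d=optics.get_image(n);np.savez(f'{n}0.npz',im=im,d=d);ims.append(im)
    for q in ['lathe','gap','guard_top','block_top','lid_push','bolt','bolt_head','spanner','spanner_end','lid']:
        r=models.landmark_of(n,q)
        for e in r[:2]:
            D=dep(d,e['point']);print(q,np.round(e['point'],1),round(e['confidence'],2),np.round(p2w(n,e['point'],D),3) if D else None)
cv2.imwrite('pics/a.png',cv2.resize(np.vstack(ims),(800,1200))[:600]);cv2.imwrite('pics/b.png',cv2.resize(ims[1],(800,600)))
E
```

```text
pics
{'time_s': 0.0, 'q': [58.483, 21.841, 74.385, 0.001, 83.857, -12.338], 'qvel': [-0.019, -0.029, 0.061, -0.001, -0.097, -0.001], 'joint_efforts': [-0.0, -44.847, -23.128, -0.0, 0.005, -0.0], 'position': [0.181, 0.519, 0.249], 'tool_rot': [[-0.944, 0.329, -0.001], [0.329, 0.944, -0.001], [0.0, -0.001, -1.0]], 'ft_force': [-0.44, -0.814, -0.144], 'wrist_torque': [0.042, 0.0, -0.026], 'gripper_force': 0.0, 'grip_width': 0.085}
scene {'vertical_fov': 45.333, 'cx': 257.059, 'cy': 185.32, 'world_from_camera': [[0.313, -0.684, 0.659, 1.662], [0.95, 0.22, -0.223, -0.383], [0.007, 0.696, 0.718, 1.353], [0.0, 0.0, 0.0, 1.0]]}
lathe [236.  205.7] 0.74 [ 0.669 -0.121  0.195]
lathe [287.2 161.5] 0.42 [0.574 0.096 0.253]
gap [235.2 177.8] 0.76 [ 0.527 -0.082  0.181]
guard_top [293.8 175.3] 0.69 [0.638 0.096 0.245]
block_top [182.5 200.3] 0.94 [ 0.536 -0.282  0.137]
lid_push [233.5 178.1] 0.61 [ 0.524 -0.088  0.179]
lid_push [286.7 162.6] 0.59 [0.579 0.092 0.253]
bolt [233.6 175.8] 0.8 [ 0.52  -0.086  0.186]
bolt_head [232.  176.6] 0.77 [ 0.515 -0.091  0.178]
spanner [373.7 206.3] 0.62 [0.695 0.418 0.033]
spanner [110.  247.6] 0.61 [ 0.618 -0.556  0.077]
spanner_end [180.  190.7] 0.74 [ 0.49  -0.281  0.141]Traceback (most recent call last):
  File "<stdin>", line 8, in <module>
ValueError: it knows: block_top, bolt, bolt_head, chuck_key, faceplate_ring, finish_bottle, gap, gouge, guard_top, lathe, lid_push, mallet, spanner, spanner_end, turned_bowl, wax_tin
```

Run:
```python
from h import *
ims=[np.load('scene0.npz')['im']]
for n in ['top']:
    c=cal(n);print(n,{k:np.round(v,3).tolist() if not isinstance(v,str) else v for k,v in c.items()})
    im,d=optics.get_image(n);np.savez(f'{n}0.npz',im=im,d=d);ims.append(im)
    for q in ['lathe','gap','guard_top','block_top','lid_push','bolt','bolt_head','spanner','spanner_end']:
        r=models.landmark_of(n,q)
        for e in r[:2]:
            D=dep(d,e['point']);print(q,np.round(e['point'],1),round(e['confidence'],2),np.round(p2w(n,e['point'],D),3) if D else None)
cv2.imwrite('pics/a.png',cv2.resize(ims[0],(800,600)));cv2.imwrite('pics/b.png',cv2.resize(ims[1],(800,600)))
```

```text
top {'vertical_fov': 46.418, 'cx': 256.774, 'cy': 191.317, 'world_from_camera': [[-0.014, 0.987, -0.163, 0.336], [-1.0, -0.016, -0.009, 0.006], [-0.011, 0.162, 0.987, 1.566], [0.0, 0.0, 0.0, 1.0]]}
lathe [280.6 214.2] 0.59 [ 0.492 -0.056  0.17 ]
gap [284.6 202.4] 0.85 [ 0.553 -0.078 -0.001]
guard_top [225.3 180.3] 0.68 [0.589 0.112 0.242]
guard_top [235.4 180.7] 0.19 [0.586 0.081 0.252]
lid_push [233.  182.2] 0.58 [0.582 0.088 0.251]
bolt [285.7 205.9] 0.79 [ 0.513 -0.07   0.208]
bolt_head [288.2 202.8] 0.71 [ 0.526 -0.079  0.187]
bolt_head [420.7 199.4] 0.3 [ 0.549 -0.54   0.047]
spanner [139.9 169.6] 0.68 [0.659 0.411 0.096]
spanner [286.5 214. ] 0.47 [ 0.49  -0.073  0.192]
spanner_end [346.9 223. ] 0.56 [ 0.467 -0.273  0.111]
```

View pics/a.png

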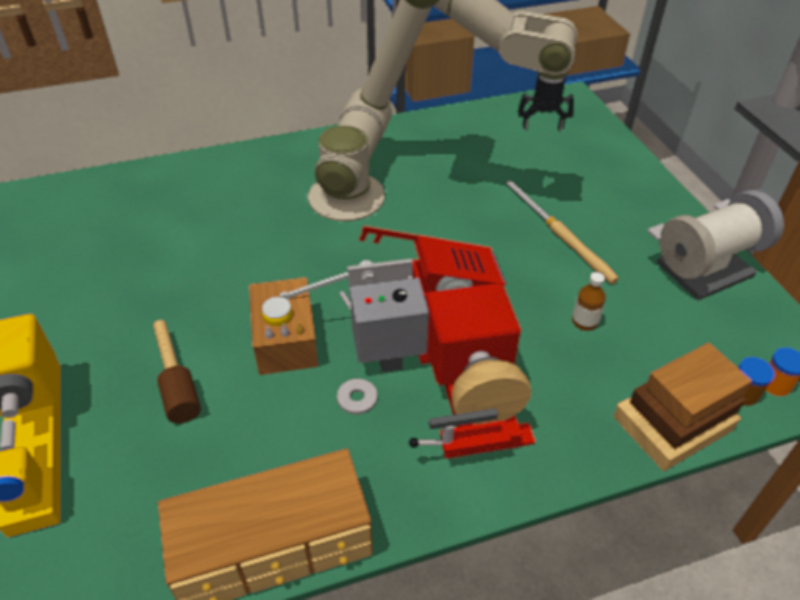

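View pics/b.png

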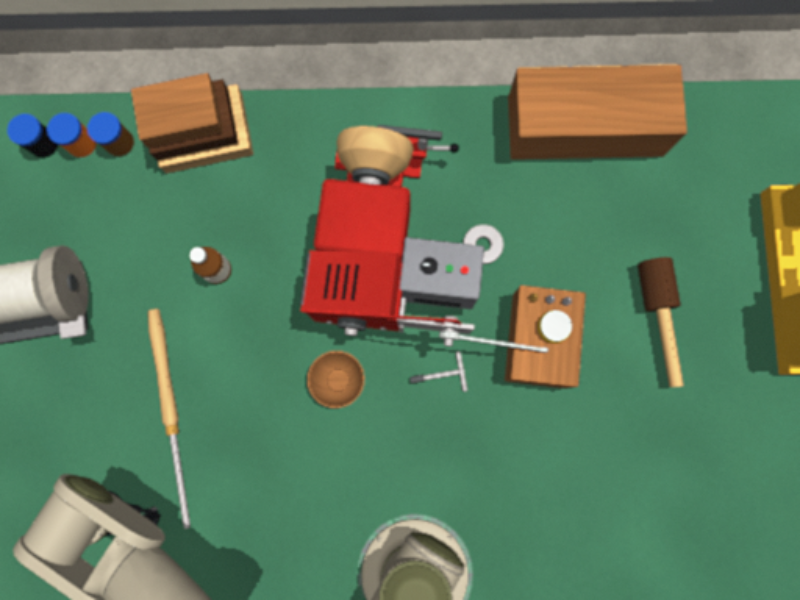

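The scene shows the lid open with its ear raised, the gap between bracket and grey box (top view px ~440,300), and the spanner resting on the block next to the wax tin. Next I fit the lathe frame from the box and block tops.

Run:
```python
from h import *
for n in ['top','scene']:
    z=np.load(n+'0.npz');im,d=z['im'],z['d'];P=clouds(n,d);hsv=cv2.cvtColor(im,cv2.COLOR_BGR2HSV)
    X=P[...,0];Y=P[...,1];Z=P[...,2]
    roi=(X>.35)&(X<.8)&(Y>-.42)&(Y<.15)&(d>0)
    for nm,zz,m in [('box',.203,(hsv[...,1]<70)&(abs(Z-.203)<.012)&(X>.53)),('block',.107,(hsv[...,1]>60)&(abs(Z-.107)<.012)&(Y<-.15))]:
        k=(roi&m).astype(np.uint8);k=cv2.morphologyEx(k,cv2.MORPH_OPEN,np.ones((3,3)))
        _,l,st,_=cv2.connectedComponentsWithStats(k);k=l==1+np.argmax(st[1:,4])
        # closed & filled hull, intersect rays with plane z
        c=cal(n);T=np.array(c['world_from_camera']);v,u=np.nonzero(k)
        f=192/np.tan(np.radians(c['vertical_fov']/2))
        r=np.stack([(u-c['cx'])/f,-(v-c['cy'])/f,-np.ones(len(u))],-1)@T[:3,:3].T
        t=(zz-T[2,3])/r[:,2];Q=T[:3,3]+r*t[:,None]
        R=cv2.minAreaRect((Q[:,:2]*1000).astype(np.float32));print(n,nm,len(u),R,'medZ',np.median(Z[k]))
```

```text
top box 1638 ((621.4820556640625, -62.25525665283203), (158.18894958496094, 110.23521423339844), 82.3448486328125) medZ 0.20156804300989184
top block 2128 ((494.68634033203125, -285.52740478515625), (140.78009033203125, 200.14927673339844), 82.44340515136719) medZ 0.10591472394723278
scene box 1060 ((629.6582641601562, -64.2364730834961), (158.63050842285156, 116.96723937988281), 82.21312713623047) medZ 0.20283272728878676
scene block 1181 ((500.9872741699219, -287.56866455078125), (139.41246032714844, 208.5802459716797), 82.34711456298828) medZ 0.10755819121223675
```

Request:
step_arm(fingers=[1,1,1], travel=[[0,0,-0.5],[0,0,-0.5],[0,0,-0.5]], twist=[-0.03,-0.034,0])

```text
time_s: 1.38
position: [0.1805, 0.5192, 0.4018]
tool_rot: [[-0.991, 0.132, 0.0], [0.132, 0.991, 0.0], [-0.0, 0.0, -1.0]]
ft_force: [0.6, -0.0, 0.6]
grip_width: 0.0318
gripper_force: 0.0
```

```bash
cat >> h.py <<'E'
TH=np.radians(-7.6);RL=np.array([[np.cos(TH),-np.sin(TH),0],[np.sin(TH),np.cos(TH),0],[0,0,1]])
O=np.array([.512,-.077,0])
def w2l(p):return (np.asarray(p)-O)@RL*1000
def l2w(p):return RL@(np.asarray(p)/1000)+O
def st():
    s=monitor.observe();print('t',s['time_s'],'lathe',np.round(w2l(s['position']),1),'yaw',np.round(np.degrees(np.arctan2(s['tool_rot'][1][1],s['tool_rot'][0][1])),2),'tz',np.round(np.array(s['tool_rot'])[:,2],3),'F',np.round(s['ft_force'],1),'w',s['grip_width'],'gf',s['gripper_force']);return s
E
python3 - <<'E'
from h import *
st()
z=np.load('top0.npz');P=clouds('top',z['d']);L=(P-O)@RL*1000;hsv=cv2.cvtColor(z['im'],cv2.COLOR_BGR2HSV)
m=(z['d']>0)&(hsv[...,1]>150)&((hsv[...,0]<8)|(hsv[...,0]>172))&(L[...,2]>207)&(L[...,1]>80)&(L[...,1]<290)&(L[...,0]>0)&(L[...,0]<90)
Q=L[m];A=np.c_[Q[:,1],np.ones(len(Q))];k=np.linalg.lstsq(A,Q[:,2],rcond=None)[0];print(len(Q),k,'theta',-np.arctan(k[0]))
E
```

```text
t 1.375 lathe [-407.4  547.1  401.8] yaw 82.41 tz [ 0.  0. -1.] F [ 0.6 -0.   0.6] w 0.03183938358610891 gf 0.0
1579 [ -0.35033906 309.72178028] theta 0.3369768486877987
```

Request:
step_arm(fingers=[1,1,1,1,1,1,1,1,1,1], travel=[[-0.457,-0.382,0],[-0.457,-0.382,0],[-0.457,-0.382,0],[-0.457,-0.382,0],[-0.457,-0.382,0],[-0.457,-0.382,0],[-0.457,-0.382,0],[-0.457,-0.382,0],[-0.457,-0.382,0],[-0.457,-0.382,0]], twist=[0,0,0,0,0,0,0,0,0,0])

```text
time_s: 2.62
position: [0.5837, 0.0783, 0.4001]
tool_rot: [[-0.991, 0.133, 0.0], [0.133, 0.991, 0.0], [-0.0, 0.0, -1.0]]
ft_force: [0.8, 1.0, 1.0]
grip_width: 0.0001
gripper_force: 0.0
```

Run:
```python
from h import *
st()
c=cal('wrist');im,d=optics.get_image('wrist');cv2.imwrite('pics/w1.png',im);np.savez('w1.npz',im=im,d=d)
print(c)
```

```text
t 2.625 lathe [ 50.6 163.4 400.1] yaw 82.33 tz [ 0.  0. -1.] F [0.8 1.  1. ] w 5.010244972591237e-05 gf 0.0
{'vertical_fov': 66.70018557317869, 'cx': 254.2601471384769, 'cy': 193.64487478948223, 'world_from_camera': array([[ 1.34314898e-01, -9.41675636e-01, -3.08555512e-01,
         5.05385444e-01],
       [ 9.90938685e-01,  1.27582846e-01,  4.19897541e-02,
         8.83487813e-02],
       [-1.74337917e-04, -3.11399443e-01,  9.50279094e-01,
         5.24309005e-01],
       [ 0.00000000e+00,  0.00000000e+00,  0.00000000e+00,
         1.00000000e+00]])}
```

View pics/w1.png

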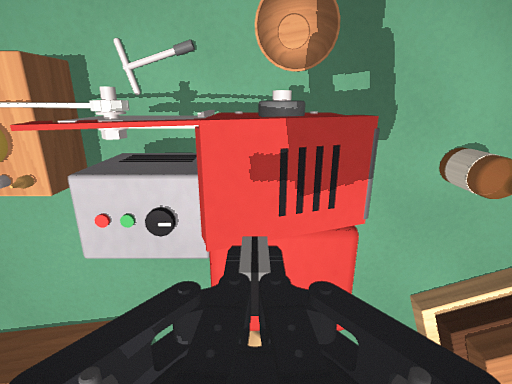

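The wrist view shows the lid face below the fingers (slots ~310,185), with the ear running left over the bracket. I'll push straight down.

Request:
step_arm(fingers=[1,1,1,1,1,1,1,1,1,1], travel=[[0,0,0.4],[0,0,0.4],[0,0,0.4],[0,0,0.1],[0,0,0.1],[0,0,0.1],[0,0,0.08],[0,0,0.07],[0,0,0.06],[0,0,0.06]], twist=[0,0,0,0,0,0,0,0,0,0])

```text
time_s: 3.92
position: [0.5828, 0.0799, 0.2234]
tool_rot: [[-0.991, 0.133, 0.001], [0.133, 0.991, -0.0], [-0.001, -0.0, -1.0]]
ft_force: [-12.5, -0.4, 46.6]
grip_width: -0.0002
gripper_force: 23.4
```

Request:
step_arm(fingers=[1,1,1,0,0,0], travel=[[0,0,-0.3],[0,0,-0.3],[-0.14,-0.5,0],[-0.13,-0.52,0],[-0.13,-0.52,0],[0,0,0]], twist=[0,0,0,0,0,0])

```text
time_s: 4.68
position: [0.6019, -0.0811, 0.2819]
tool_rot: [[-0.99, 0.138, -0.001], [0.138, 0.99, 0.0], [0.001, 0.0, -1.0]]
ft_force: [0.2, 0.3, -0.2]
grip_width: 0.0426
gripper_force: 0.0
```

Run:
```python
from h import *
st()
c=cal('wrist');im,d=optics.get_image('wrist');cv2.imwrite('pics/w2.png',cv2.resize(im,(768,576)));np.savez('w2.npz',im=im,d=d,T=c['world_from_camera'])
P=clouds('wrist',d,c)
for q in ['bolt_head','bolt','spanner']:
    for e in models.landmark_of('wrist',q)[:2]:
        D=dep(d,e['point']);print(q,np.round(e['point'],1),round(e['confidence'],2),np.round(w2l(p2w('wrist',e['point'],D,c)),1))
print('pred head',w2p('wrist',l2w([9,0,175]),c),'pred bracket top corners',[np.round(w2p('wrist',l2w(p),c)[0]) for p in ([0,-45,203],[0,105,203],[-8,-45,203],[52,-50,203],[52,110,203])])
im,d=optics.get_image('top');cv2.imwrite('pics/t2.png',cv2.resize(im[120:300,150:390],(800,600)));L=(clouds('top',d)-O)@RL*1000
hsv=cv2.cvtColor(im,cv2.COLOR_BGR2HSV)
m=(d>0)&(hsv[...,1]>150)&((hsv[...,0]<8)|(hsv[...,0]>172))&(L[...,2]>190)&(L[...,1]>115)&(L[...,1]<285)&(L[...,0]>0)&(L[...,0]<90)
Q=L[m];print(len(Q),np.linalg.lstsq(np.c_[Q[:,1],np.ones(len(Q))],Q[:,2],rcond=None)[0])
```

```text
t 4.675 lathe [ 89.6   7.8 281.9] yaw 82.09 tz [-0.001  0.    -1.   ] F [ 0.2  0.3 -0.2] w 0.04255200689203146 gf 0.0
bolt_head [241.  102.2] 0.95 [ 13.3  -1.7 187.6]
bolt [242.9  83.3] 0.91 [  1.3   0.4 203.2]
bolt [475.8 157.3] 0.56 [ 50.7 161.8 205.3]
spanner [240.7  51.8] 0.63 [-18.4  -0.9 195.2]
pred head (array([243.88371205,  96.05823597]), np.float64(0.21930539940290344)) pred bracket top corners [array([173.,  82.]), array([404.,  80.]), array([172.,  68.]), array([173., 160.]), array([400., 159.])]
1416 [2.96796499e-04 2.04132828e+02]
```

View pics/w2.png

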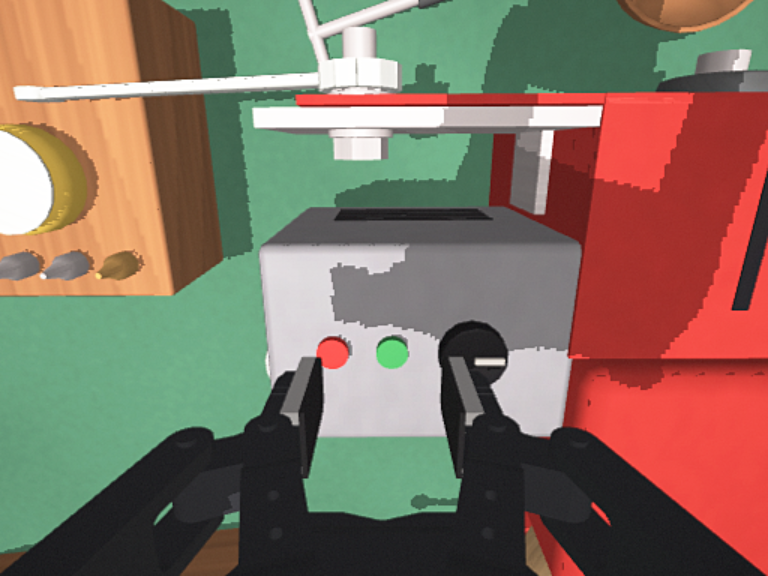

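Run:
```python
from h import *
z=np.load('w2.npz');c=cal('wrist');c['world_from_camera']=z['T'];L=(clouds('wrist',z['d'],c)-O)@RL*1000
im=z['im'];g=cv2.cvtColor(im,cv2.COLOR_BGR2HSV)
for nm,r0,r1,c0,c1 in [('brk',66,92,165,300),('head',87,110,215,265),('ear',60,75,195,300)]:
    Q=L[r0:r1,c0:c1].reshape(-1,3);G=g[r0:r1,c0:c1].reshape(-1,3)
    if nm=='brk':m=(abs(Q[:,2]-203)<4)&(G[:,1]<60)
    if nm=='head':m=(Q[:,2]>160)&(Q[:,2]<198)&(G[:,1]<60)
    if nm=='ear':m=(Q[:,2]>180)&(G[:,1]>120)
    Q=Q[m];print(nm,len(Q),'x',np.percentile(Q[:,0],[1,50,99]).round(1),'y',np.percentile(Q[:,1],[1,50,99]).round(1),'z',np.percentile(Q[:,2],[1,50,99]).round(1))
for r in range(84,110,2): print(r,[(int(L[r,k,0]),int(L[r,k,1]),int(L[r,k,2])) for k in range(216,266,6)])
```

```text
brk 1773 x [-6.1 -2.1  1.9] y [-46.5  -4.   36.3] z [201.6 203.3 204.9]
head 719 x [ 2.9  8.9 15.3] y [-17.   -2.1  12. ] z [172.7 186.2 191.8]
ear 837 x [-11.1  -8.7  -7.1] y [-27.7   5.2  36.3] z [195.5 204.1 205.9]
84 [(1, -16, 204), (1, -13, 202), (1, -9, 203), (1, -5, 203), (1, -1, 203), (1, 2, 203), (1, 6, 203), (1, 10, 203), (1, 14, 202)]
86 [(1, -20, 174), (2, -15, 184), (2, -10, 189), (2, -6, 190), (2, -1, 192), (2, 2, 191), (2, 6, 188), (2, 10, 183), (1, 15, 171)]
88 [(1, -25, 133), (3, -15, 183), (3, -10, 190), (3, -6, 190), (3, -2, 191), (3, 2, 189), (3, 6, 188), (3, 10, 183), (1, 16, 128)]
90 [(0, -42, 0), (4, -15, 183), (5, -10, 189), (5, -6, 190), (5, -2, 190), (5, 2, 191), (5, 6, 188), (5, 10, 184), (0, 20, 0)]
92 [(2, -42, 0), (2, -34, -1), (6, -11, 184), (6, -6, 189), (6, -2, 187), (6, 1, 185), (6, 6, 185), (6, 10, 172), (2, 20, 0)]
94 [(4, -42, 0), (4, -34, 0), (7, -11, 182), (7, -6, 188), (7, -2, 187), (7, 1, 185), (7, 6, 186), (7, 10, 172), (5, 20, 0)]
96 [(7, -42, 1), (7, -34, 0), (8, -11, 183), (9, -6, 188), (9, -2, 186), (9, 1, 186), (9, 6, 185), (9, 10, 173), (7, 20, 0)]
98 [(9, -42, 0), (9, -34, 1), (10, -11, 183), (10, -6, 188), (10, -2, 187), (10, 1, 186), (10, 6, 185), (10, 10, 172), (10, 20, 0)]
100 [(12, -42, 0), (12, -35, 0), (11, -11, 184), (11, -6, 187), (11, -2, 188), (11, 1, 185), (11, 6, 185), (11, 10, 173), (12, 20, 0)]
102 [(14, -43, 0), (14, -35, 0), (13, -11, 184), (13, -6, 187), (13, -2, 187), (13, 1, 186), (13, 6, 184), (13, 10, 171), (15, 20, 0)]
104 [(17, -43, 1), (17, -35, 1), (14, -11, 183), (14, -6, 187), (14, -2, 188), (14, 1, 186), (14, 6, 185), (14, 10, 172), (17, 20, 0)]
106 [(19, -43, 0), (20, -35, 0), (20, -27, 1), (20, -19, 1), (20, -11, 1), (20, -3, 1), (20, 4, -1), (20, 12, 0), (20, 20, 0)]
108 [(22, -43, 0), (22, -35, 0), (22, -27, 0), (22, -19, 0), (22, -11, 0), (22, -3, 0), (22, 4, 0), (22, 12, 0), (22, 20, -1)]
```

The view shows the lid flat (fitted z 204, slope ~0) with the ear over the bolt. The head is at (360,145), centred near lathe (10.5, -2) in my frame, and clear of the fingers' way down. Moving over the gap.

Request:
step_arm(fingers=[-0.4,-0.4,-0.4,-0.4,-0.4,-0.4], travel=[[0.36,-0.05,0],[0.36,-0.05,0],[0,0,0],[0,0,0.25],[0,0,0.25],[0,0,0]], twist=[-0.002,0,0,0,0,0])

```text
time_s: 5.68
position: [0.5291, -0.0778, 0.2318]
tool_rot: [[-0.992, 0.126, -0.003], [0.126, 0.992, 0.001], [0.003, 0.001, -1.0]]
ft_force: [-0.0, -0.3, 0.4]
grip_width: 0.0594
gripper_force: 0.0
```

Run:
```python
from h import *
st()
c=cal('wrist');im,d=optics.get_image('wrist');cv2.imwrite('pics/w3.png',cv2.resize(im,(768,576)))
```

```text
t 5.675 lathe [ 17.1   1.5 231.8] yaw 82.76 tz [-0.003  0.001 -1.   ] F [-0.  -0.3  0.4] w 0.0593535524607616 gf 0.0
```

View pics/w3.png

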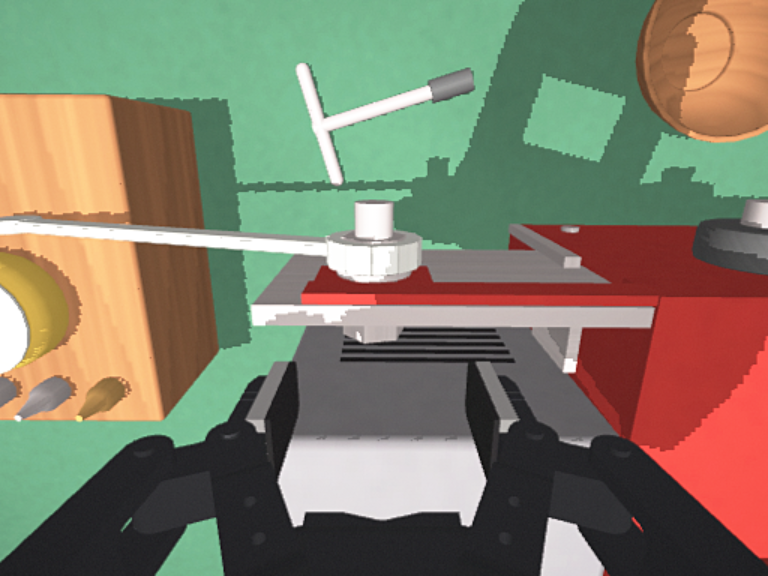

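The fingers straddle the head (inner faces at cols 290 and 480, head ~373), and the gripper needs about 3.5 mm towards -y. Going down.

Request:
step_arm(fingers=[-0.4,-0.4,-0.4,-0.4,-0.4], travel=[[-0.01,-0.035,0],[0,0,0.2],[0,0,0.2],[0,0,0.18],[0,0,0]], twist=[0.001,0,0,0,0])

```text
time_s: 6.35
position: [0.5297, -0.0823, 0.175]
tool_rot: [[-0.991, 0.13, -0.001], [0.13, 0.991, 0.0], [0.001, 0.0, -1.0]]
ft_force: [-0.1, -0.3, 0.1]
grip_width: 0.06
gripper_force: 0.0
```

Run:
```python
from h import *
st()
```

```text
t 6.35 lathe [ 18.3  -2.9 175. ] yaw 82.51 tz [-0.001  0.    -1.   ] F [-0.1 -0.3  0.1] w 0.060045085118370096 gf 0.0
```

Request:
step_arm(fingers=[0.2,0.4,1,1,1], travel=[[0,0,0],[0,0,0],[0,0,0],[0,0,0],[0,0,0]], twist=[0,0,0,0,0], force=20)

```text
time_s: 6.98
position: [0.5302, -0.0817, 0.1762]
tool_rot: [[-0.992, 0.13, 0.002], [0.13, 0.992, 0.0], [-0.002, 0.001, -1.0]]
ft_force: [0.5, 4.1, 6.2]
grip_width: 0.0252
gripper_force: 19.6
```

Request:
step_arm(fingers=[1,1,1,1], travel=[[0,0,0],[0,0,0],[0,0,0],[0,0,0]], twist=[0,0,0,0], force=110)

```text
time_s: 7.48
position: [0.5302, -0.0818, 0.1766]
tool_rot: [[-0.991, 0.13, 0.003], [0.13, 0.992, 0.0], [-0.003, 0.001, -1.0]]
ft_force: [0.0, 3.5, 9.4]
grip_width: 0.0212
gripper_force: 107.3
```

Run:
```python
from h import *
st()
c=cal('wrist');im,d=optics.get_image('wrist');cv2.imwrite('pics/w4.png',cv2.resize(im,(768,576)))
L=(clouds('wrist',d,c)-O)@RL*1000
for n in ['wrist','scene','top']:
    if n!='wrist':
        im,d=optics.get_image(n);c=cal(n);L=(clouds(n,d,c)-O)@RL*1000
        np.savez(n+'4.npz',im=im,d=d)
    s=cv2.cvtColor(im,cv2.COLOR_BGR2HSV)[...,1]
    m=(d>0)&(L[...,0]>-38)&(L[...,0]<-8)&(L[...,1]<-55)&(L[...,1]>-215)&(L[...,2]>112)&(L[...,2]<260)&(s<60)
    Q=L[m]
    if len(Q)>20:
        k=np.polyfit(Q[:,1],Q[:,2],1);print(n,len(Q),k,'v',np.arctan(-k[0]))
```

```text
t 7.475 lathe [ 18.7  -2.3 176.6] yaw 82.53 tz [ 0.003  0.    -1.   ] F [0.  3.5 9.4] w 0.021166402838350196 gf 107.25010111927986
wrist 2367 [  0.27611802 181.13381786] v -0.26940532876955386
scene 133 [  0.2511569  176.25862616] v -0.2460672129674009
top 96 [  0.2508384  177.23424551] v -0.24576758643904228
```

View pics/w4.png

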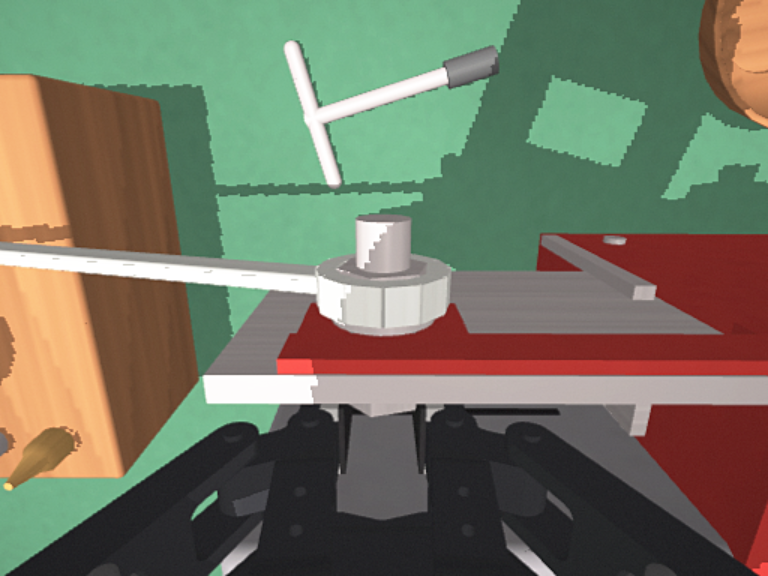

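Squeezing alone doesn't turn the head: it's friction-locked at about -0.26 rad. I'll open slightly, go lower, press with the -y pad and lift, so that pad rolls the head up, then clamp.

Request:
step_arm(fingers=[0.2,0.2,0.2,1,1,1,1,1], travel=[[0,0,0],[0,0,0.06],[0,0,0],[0,0,0],[0,0,0],[0,0.02,0],[0,0.02,0],[0,0,0]], twist=[0,0,0,0,0,0,0,0], force=25)

```text
time_s: 8.62
position: [0.5297, -0.0813, 0.1689]
tool_rot: [[-0.991, 0.131, -0.002], [0.131, 0.991, -0.006], [0.001, -0.006, -1.0]]
ft_force: [-4.0, -16.2, -2.4]
grip_width: 0.0253
gripper_force: 26.0
```

Request:
step_arm(fingers=[1,1,1,1,1,1,1], travel=[[0,0.03,0],[0,0.03,0],[0,0,0],[0,0,-0.03],[0,0,-0.03],[0,0,-0.03],[0,0,0]], twist=[0,0,0,0,0,0,0], force=25)

```text
time_s: 9.5
position: [0.5296, -0.0807, 0.1742]
tool_rot: [[-0.991, 0.133, -0.008], [0.133, 0.991, -0.015], [0.006, -0.016, -1.0]]
ft_force: [-1.2, -48.0, -35.0]
grip_width: 0.0231
gripper_force: 29.7
```

```bash
cat >> h.py <<'E'
def ang():
    o=[]
    for n in ['wrist','top']:
        c=cal(n);im,d=optics.get_image(n);L=(clouds(n,d,c)-O)@RL*1000
        s=cv2.cvtColor(im,cv2.COLOR_BGR2HSV)[...,1]
        m=(d>0)&(L[...,0]>-38)&(L[...,0]<-8)&(L[...,1]<-55)&(L[...,1]>-200)&(L[...,2]>116)&(L[...,2]<260)&(s<60)
        Q=L[m]
        if len(Q)>20:
            k=np.polyfit(Q[:,1],Q[:,2],1);o.append((n,len(Q),round(-np.arctan(k[0]),3)))
    print(o)
E
python3 - <<'E'
from h import *
st();ang()
E
```

```text
t 9.5 lathe [ 18.   -1.3 174.2] yaw 82.37 tz [-0.008 -0.015 -1.   ] F [ -1.2 -48.  -35. ] w 0.023095596003750198 gf 29.712128414103063
[('wrist', 2554, np.float64(0.036)), ('top', 100, np.float64(0.076))]
```

Request:
step_arm(fingers=[1,1,1,1], travel=[[0,0,0],[0,0,0],[0,0,0],[0,0,0]], twist=[0,0,0,0], force=110)

```text
time_s: 10.1
position: [0.5296, -0.0808, 0.1745]
tool_rot: [[-0.991, 0.133, -0.007], [0.133, 0.991, -0.015], [0.005, -0.016, -1.0]]
ft_force: [-3.1, -48.9, -33.7]
grip_width: 0.0209
gripper_force: 108.7
```

Run:
```python
from h import *
st();ang()
```

```text
t 10.1 lathe [ 18.   -1.4 174.5] yaw 82.37 tz [-0.007 -0.015 -1.   ] F [ -3.1 -48.9 -33.7] w 0.020927518173887955 gf 108.7219354743138
[('wrist', 2526, np.float64(0.038)), ('top', 99, np.float64(0.072))]
```

Request:
step_arm(fingers=[1,1,1,1,1,1], travel=[[0,-0.03,0],[0,-0.03,0],[0,-0.03,0.01],[0,-0.01,0.015],[0,0,0],[0,0,0]], twist=[0,0,0,0,0,0], force=110)

```text
time_s: 10.95
position: [0.5295, -0.0815, 0.1742]
tool_rot: [[-0.991, 0.131, -0.001], [0.131, 0.991, 0.002], [0.002, 0.002, -1.0]]
ft_force: [3.5, 4.0, -11.2]
grip_width: 0.0214
gripper_force: 111.6
```

Run:
```python
from h import *
st();ang()
im,d=optics.get_image('wrist');cv2.imwrite('pics/w5.png',cv2.resize(im,(768,576)))
```

```text
t 10.95 lathe [ 18.   -2.1 174.2] yaw 82.49 tz [-0.001  0.002 -1.   ] F [  3.5   4.  -11.2] w 0.02141768320919608 gf 111.59072489943355
[('wrist', 2600, np.float64(0.025)), ('top', 92, np.float64(0.047))]
```

View pics/w5.png

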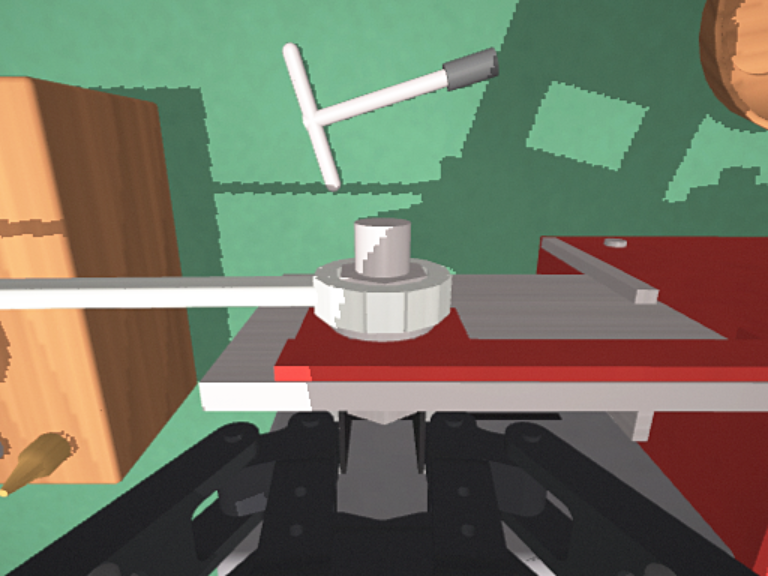

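The spanner now stands level off the block (row ~290, nearly horizontal) with the head clamped between the pads. I'll raise the grip and check that it holds.

Request:
step_arm(fingers=[1,1,1,1,1,1,1,1], travel=[[0,0,0.01],[0,0,0],[0,0,0],[0,0,0],[0,0,0],[0,0,0],[0,0,0],[0,0,0]], twist=[0,0,0,0,0,0,0,0], force=120)

```text
time_s: 12.1
position: [0.5295, -0.0815, 0.1741]
tool_rot: [[-0.991, 0.131, -0.001], [0.131, 0.991, 0.002], [0.001, 0.002, -1.0]]
ft_force: [1.8, 5.1, -3.0]
grip_width: 0.0208
gripper_force: 117.5
```

Run:
```python
from h import *
st();ang()
im,d=optics.get_image('top');L=(clouds('top',d)-O)@RL*1000;hsv=cv2.cvtColor(im,cv2.COLOR_BGR2HSV)
m=(d>0)&(hsv[...,1]>150)&((hsv[...,0]<8)|(hsv[...,0]>172))&(L[...,2]>190)&(L[...,2]<290)&(L[...,1]>115)&(L[...,1]<285)&(L[...,0]>0)&(L[...,0]<90)
Q=L[m];print(len(Q),np.polyfit(Q[:,1],Q[:,2],1),np.median(Q[:,2]))
```

```text
t 12.1 lathe [ 18.   -2.1 174.1] yaw 82.49 tz [-0.001  0.002 -1.   ] F [ 1.8  5.1 -3. ] w 0.020805130480953723 gf 117.49909923411906
[('wrist', 2607, np.float64(0.026)), ('top', 92, np.float64(0.038))]
1414 [2.04970065e-03 2.03772097e+02] 204.16368901787175
```

The lid is shut, the spanner reads level and is steady over a second, and the arm carries almost no side load. Handing in.

```bash
python3 -c "
from h import *
print(close_job())"
```

```text
the job is handed in; nothing more can be done
None
```

I shut the lid with its ear over the bolt and handed the job in at about 12 s, with the bolt head held across its flats at about 120 N and the spanner held up off the block within about 0.03 rad of level.

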